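# Crack open the stuck dry box

### The job

The white dry box is under vacuum and its see-through pale lid is stuck to its gasket. First turn the blue vent tap on the grey block beside it clockwise to its stop, about 80 degrees, with the lid still shut. Then take the lid by its black handle, pull it free of the seal without letting it fly open, and finish still holding the handle with the front edge of the lid about 18 mm off the box; leave the things around the box where they stand.

Things in the scene. Friction and masses are not known exactly. Their poses are not given: they have to be found in the camera images.
- dry_box: White open-topped dry box, 150 x 150 mm and 80 mm high, fixed to the bench; origin at the centre of its underside, x from its front to its hinges, y to its left, z up. A grey valve block, 72 x 78 x 80 mm, stands against its left side, centre at y = +114 mm. The see-through pale lid on top is 158 x 158 mm, its top face 90 mm above the bench, hinged on the far side of the box.
- lid (a joint): Opening angle of the lid, 0 shut, to 0.4 rad; the front edge stands about 160 mm from the hinge pin, so 0.11 rad lifts it about 18 mm. The seal grips it elastically over the first degrees: the upward pull needed at the handle peaks at about 14 N near 0.03 rad (4 mm of lift there), has fallen off by 0.06 rad (8 mm), and beyond that a light pull of 3 to 6 N (the weight and a little drag) keeps drawing the lid shut. If let go, the lid falls shut.
- lid_hinge (a point): Point on the axis of the lid's hinge pin, half-way along it; the axis is the box's y. It lies 80 mm behind the box's centre and 86 mm above the bench.
- lid_handle (a point): Black bar handle on the lid; this point is the middle of the bar; the bar lies along the box's y, is 12 mm thick, with 72 mm free between its two posts and 28 mm of free air below it. With the lid shut the bar's middle is 124 mm above the bench, 55 mm in front of the box's centre, 135 mm in front of the hinge pin.
- vent (a joint): Angle of the vent tap, from 0 (closed) to 1.4 rad (open, against its stop); it turns clockwise seen from above and stays where it is left. It may start slightly open.
- vent_grip (a point): Point on the vertical axis of the blue vent tap on the valve block, at the height to grip its raised bar. It lies 117 mm above the bench. The raised bar is 14 mm thick, 38 mm long and reaches from 92 to 124 mm above the bench, on a round base 64 mm across; at joint value 0 its length lies along the box's x, and it turns with the joint. The tap's axis is 114 mm to the left of the box's centre.
- swab_tub_center (a point): Bystander: white tub with a blue lid, 69 mm across, 79 mm high; point at its centre.
- label_roll_center (a point): Bystander: flat white roll of labels, 76 mm across, 41 mm high; point at its centre.
- glue_bottle_center (a point): Bystander: small white bottle with a yellow tip, 26 mm across, 80 mm high; point at its centre.

How it is judged:
By the outcome, as a careful person would: the job done as asked, in the order asked, and still so for the second after the job is handed in, while the arm keeps its last pose, push and grip.
It also fails if it takes over 42 s, if anything falls off the work surface, if the arm or the gripper's body presses on something with over 40 N, if the wrist force passes 120 N, or if a joint passes its speed limit or range.

### The arm

A 6-joint arm with a two-finger parallel gripper is mounted at the origin on a cart in front of the work surface, level with it; the furniture and walls round the work are solid. World frame = base frame: x ahead of the robot, y to its left, z up, the work surface at z = 0. Lengths are in mm, angles in rad, forces in N, time in s.
With the tool pointing down it reaches from about 350 to 925 mm from the base axis. Payload 6.4 kg.
Tool frame: the origin (TCP) lies where the fingers leave the gripper's body, on its centre line; the fingertips stand 97 mm ahead of it and the grasp point (between the pads) lies 78 mm ahead of it (robot.pinch_z is the distance from the TCP to the grasp point, in mm); z points along the fingers, y is the line along which they close (so a half turn about z gives the same grasp; the last joint's range is limited). The gripper opens to 94 mm and grips with 3 to 60 N. Pads are 16 mm wide; open, the fingers measure 119 mm over their backs; the gripper's body (75 mm by 177 mm) begins 78 mm behind the grasp point.
Start: joints at [0.971, 0.245, 1.558, -0, 1.339, -0.174], TCP at [268.481, 591.973, 302.655] pointing down, gripper open.
Joint ranges: [-3.13, 3.13], [-1.02, 2.26], [0.13, 2.54], [-0.95, 4.09], [0.21, 2.88], [-2.74, 2.74]. Speed limits (rad/s): [2.57, 2.57, 3.14, 3.14, 3.14, 3.14].

### API

Orientations are given as a unit quaternion [x, y, z, w].
In Python, from plant import robot, viewer, workorder, models gives the robot as it stands.
- The arm moves only by the tool jog_arm, never from a script. Its argument "commands" is a list of rows, each a list of 7 numbers: the closure, from 0 (fully open) to 1 (shut), then the shift along the tool's x, y, z in mm, then the turn, a rotation vector about the tool's x, y, z in rad. In form: [[jaw, dx, dy, dz, ax, ay, az], ...]. A call has 1 to 8 rows; each row shifts and turns the commanded pose from where the row before left it, along the tool's axes as they then stand; what a row does not reach is not made up. A row lasts 1/8 s, in which the tool goes at most 62.5 mm and 10.7 degrees, less where a joint would pass 70% of its speed; a pose out of reach is approached as far as the arm can. A call is refused whole if a number of a shift passes 62.5 or a number of a turn 0.188, either way. A call with a gripper value outside its range is refused whole. The fingers move at their own pace and stop on an object; the grip force is fixed at half the most. Time passes only in rows, so rows that do not move let the fingers close. It gives the time, the measured TCP pose, the force, the opening and the grip force at its end, in the units of the state.
- robot.observe(): the state, without advancing time (a new reading comes with each control period).
- viewer.snapshot(name): name is "side" or "top"; returns a dict with "pixels" (384x512x3 uint8, red, green, blue), "depth" (384x512 float32, mm along the optical axis (not along the pixel's ray), 0 where there is no reading), "mtx" (3x3 intrinsics, pixels), "view" (4x4, takes a point from world to camera coordinates). Camera axes: x right, y down, z forward; pixel columns grow to the right and rows downward; lengths in mm; the calibration is good to about 2 mm. A picture is of the moment at which its call begins.
- workorder.close_job(): hands the job in; it is judged then, once.
Trained networks look in the newest picture that a camera, given by its name, has taken for a name from the list of things; names that differ only in an ending like _2 or _b are one class to them, and where a whole thing is asked for, a point or a joint stands for the part that bears it (a point fixed in the world has none). Each returns a list of dicts, best first, with "conf" (0 to 1); they miss things now and then, are a little off and sometimes report something else, mostly with a low value. They report only what shows in the picture. A call takes as long as a camera call.
- models.recognise(camera, label): "bbox" ([left, top, width, height] in pixels, round what is visible of it).
- models.place_of(camera, label): "location" ([column, row] in pixels: a listed point, or the origin of a listed thing).
The state is a dict: "time_s": time; "q": joint angles; "qvel": joint speeds; "joint_torque": joint torques, N m; "tcp_pos": TCP position; "orientation": TCP orientation; "force": force on the tool from outside, world axes, zero at the start; "ft_torque": the same for the moment, N m; "finger_gap": finger opening in mm; "grip_force": force on a finger pad.
Only numpy, scipy, OpenCV 4.12 (cv2) and the standard library are available. Lean on these libraries where they do the work, as an engineer would, in place of code of your own. Each camera call takes 0.05 s, during which the arm holds its last target. There are 200 camera calls.

## Working session

There is one attempt and no reset: what is moved stays moved. The work goes in short steps, Python scripts to look and compute and a tool call to move; the robot and the scene stay as the last step left them, time stands still between calls to the robot, and variables do not carry over. Pictures are saved under pics/ and viewed, at most 10 in all, crops included, and the job is handed in when it is done.

Besides the shell and the picture viewer there is one more tool, called after "Emit:" as a command line: name --pt "numbers of a row" for each row, then --argument value for the rest. jog_arm: Moves the arm, as the interface text tells. Its arguments: {"type":"object","properties":{"commands":{"type":"array","items":{"type":"array","items":{"type":"number"}}}},"required":["commands"]}

```bash
mkdir -p pics; cat > h.py <<'E'
import numpy as np, cv2
from plant import robot, viewer, workorder, models
def ray(s,px,z):
    K=s["mtx"];V=s["view"];R=V[:3,:3];t=V[:3,3]
    d=R.T@np.linalg.solve(K,[px[0],px[1],1]);c=-R.T@t
    return c+d*(z-c[2])/d[2]
def cloud(s):
    K=s["mtx"];V=s["view"];d=s["depth"];h,w=d.shape
    u,v=np.meshgrid(np.arange(w),np.arange(h))
    P=np.stack([(u-K[0,2])/K[0,0]*d,(v-K[1,2])/K[1,1]*d,d],-1)
    return (P-V[:3,3])@V[:3,:3]
E
python3 - <<'E'
from h import *
print(robot.observe())
for c in("top","side"):
    s=viewer.snapshot(c); cv2.imwrite(f"pics/{c}0.png",s["pixels"][:,:,::-1]); P=cloud(s)
    for n,z in(("vent_grip",117),("lid_handle",124),("lid_hinge",86),("dry_box",0),("swab_tub_center",40),("label_roll_center",20),("glue_bottle_center",40)):
        for r in models.place_of(c,n)[:2]:
            l=r["location"];print(c,n,round(r["conf"],2),np.round(l),ray(s,l,z).round(), P[int(l[1]),int(l[0])].round())
E
```

```text
{'time_s': 0.0, 'q': array([ 9.70882377e-01,  2.45801784e-01,  1.55898517e+00, -1.57746601e-05,
        1.33871820e+00, -1.74102502e-01]), 'qvel': array([-0.00126311, -0.00078557, -0.00123971,  0.00017116, -0.00108708,
        0.00089425]), 'joint_torque': array([-7.11306202e-04, -4.15842426e+01, -3.14599800e+01,  6.84402091e-02,
        3.33344936e-02, -1.52248062e-04]), 'tcp_pos': array([268.24995266, 591.61061892, 301.56856247]), 'orientation': array([ 2.11299027e-01,  9.77420998e-01, -8.88423544e-04, -3.53800578e-04]), 'force': array([ 0.01752061, -0.67465448,  0.78974026]), 'ft_torque': array([ 7.07439534e-05, -2.61541609e-02,  2.01120720e-02]), 'grip_force': 0.0, 'finger_gap': 93.57508877370735}
top vent_grip 0.49 [219. 203.] [471. 233. 117.] [472. 233. 124.]
top vent_grip 0.47 [226. 258.] [357. 215. 117.] [355. 218.  75.]
top lid_handle 0.75 [274. 213.] [451. 118. 124.] [452. 119. 125.]
top lid_handle 0.61 [320. 164.] [557.  25. 124.] [582.   4.  -3.]
top lid_hinge 0.73 [259. 158.] [573. 151.  86.] [573. 151.  89.]
top dry_box 0.92 [266. 194.] [505. 130.   0.] [496. 135.  91.]
[... 206 characters left out ...]
. 220.  49.]
side vent_grip 0.76 [248. 172.] [481. 236. 117.] [478. 232. 121.]
side vent_grip 0.61 [330. 251.] [515. -79. 117.] [565.  -2.  36.]
side lid_handle 0.81 [256. 204.] [447. 100. 124.] [446. 100. 126.]
side lid_hinge 0.94 [307. 195.] [584. 138.  86.] [645. 251.   2.]
side dry_box 0.73 [332. 250.] [595.  32.   0.] [571.  -3.  38.]
side dry_box 0.59 [277. 235.] [507. 130.   0.] [463.  34.  88.]
side swab_tub_center 0.74 [206. 197.] [386. 288.  40.] [378. 253.  65.]
side label_roll_center 0.74 [332. 253.] [579.   6.  20.] [567.  -9.  39.]
side glue_bottle_center 0.62 [201. 219.] [351. 207.  40.] [350. 208.  40.]
side glue_bottle_center 0.4 [308. 195.] [619. 197.  40.] [649. 252.   0.]
```

View pics/top0.png

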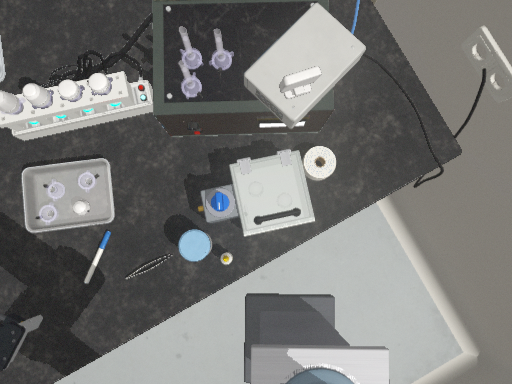

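View pics/side0.png

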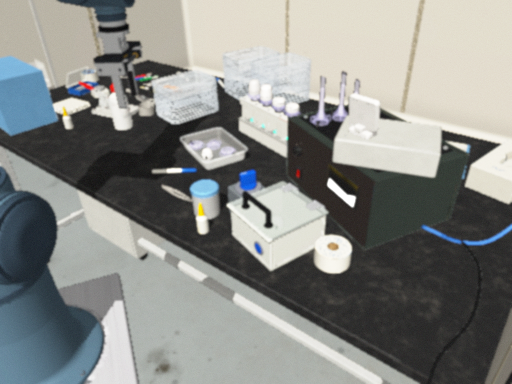

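```bash
python3 - <<'E'
from h import *
A=[]
for c in("top","side"):
    s=viewer.snapshot(c);P=cloud(s).reshape(-1,3);I=s["pixels"].reshape(-1,3).astype(int)
    ok=s["depth"].ravel()>0
    near=lambda c,r:(np.hypot(*(P[:,:2]-c).T)<r)&ok
    def rep(n,m):
        Q=P[m][:,:2].astype(np.float32)
        print(c,n,len(Q), Q.mean(0).round(1), cv2.minAreaRect(Q) if len(Q)>3 else '')
    rep("bar",near([473,235],45)&(P[:,2]>112)&(P[:,2]<135))
    rep("handle",near([451,115],60)&(P[:,2]>116)&(P[:,2]<135))
    rep("lid",near([505,130],130)&(P[:,2]>84)&(P[:,2]<97))
E
```

```text
top bar 126 [474.9 233.5] ((474.7152404785156, 233.66712951660156), (37.08808135986328, 13.87092399597168), 6.223359107971191)
top handle 260 [447.4 111. ] ((447.7984313964844, 110.28144073486328), (12.004234313964844, 94.2645492553711), 13.11965274810791)
top lid 5522 [500.3 131.6] ((496.3644714355469, 150.76744079589844), (167.0552520751953, 214.94668579101562), 13.15550422668457)
side bar 98 [474.1 227.5] ((474.87652587890625, 229.94427490234375), (38.72883224487305, 15.91395378112793), 11.285868644714355)
side handle 212 [446.7 100.6] ((447.088134765625, 105.142578125), (11.823314666748047, 94.35308074951172), 13.631786346435547)
side lid 3122 [498.8 114.2] ((495.25103759765625, 145.92437744140625), (165.9931182861328, 214.5818634033203), 13.139620780944824)
```

The top view shows the blue tap bar at about (219,202), the handle at (277,216) and the tub at (195,245). The side view agrees, with the tap at (248,178) and the handle at (256,204). The depth fits match the given geometry: box yaw is about 13°, the handle is at (447.5,109) and the tap at (475,232.5) with its bar yawed about 8°. I'll turn the gripper above the current spot, then move over the tap.

Emit:
jog_arm --pt "0.3 0 0 0 0 0 -0.18" --pt "0.5 0 0 0 0 0 -0.18" --pt "0.5 0 0 0 0 0 -0.18" --pt "0.5 -11 -28 0 0 0 -0.02" --pt "0.5 -22 -55 0 0 0 0" --pt "0.5 -22 -55 0 0 0 0" --pt "0.5 -22 -55 0 0 0 0" --pt "0.5 -22 -55 0 0 0 0"

```text
time_s: 1.9
tcp_pos: [399.9, 357.5, 302.9]
orientation: [-0.067, 0.998, 0.0, 0.0]
force: [0.5, -0.1, 0.6]
finger_gap: 46.9
grip_force: 0.0
```

Emit:
jog_arm --pt "0.5 -22 -55 0 0 0 0" --pt "0.5 -20 -50 0 0 0 0" --pt "0.5 -10 -25 0 0 0 0" --pt "0.5 0 0 0 0 0 0" --pt "0.5 0 0 0 0 0 0"

```text
time_s: 2.52
tcp_pos: [467.9, 237.8, 302.7]
orientation: [-0.067, 0.998, 0.0, -0.0]
force: [-0.2, -0.3, 0.1]
finger_gap: 47.1
grip_force: 0.0
```

```bash
cat >> h.py <<'E'
from scipy.spatial.transform import Rotation as Rot
def st():
    o=robot.observe();R=Rot.from_quat(o["orientation"]).as_matrix()
    print("t",round(o["time_s"],2),"tcp",o["tcp_pos"].round(1),"pinch",(o["tcp_pos"]+78*R[:,2]).round(1),"yawY",np.degrees(np.arctan2(R[1,1],R[0,1])).round(1),"z",R[:,2].round(3),"F",o["force"].round(1),"gap",round(o["finger_gap"],1),"grip",round(o["grip_force"],1),"q",o["q"].round(2))
    return o,R
def to(p): # tool-axes shift for pinch to reach p
    o,R=st();print("shift",(R.T@(np.array(p)-o["tcp_pos"]-78*R[:,2])).round(1))
E
python3 - <<'E'
from h import *
to([475,232.5,118])
s=viewer.snapshot("side");print([ (r["location"],r["conf"]) for r in models.place_of("side","vent_grip")])
cv2.imwrite("pics/s1.png",cv2.resize(s["pixels"][100:290,150:400,::-1],None,fx=3,fy=3))
E
```

```text
t 2.52 tcp [467.9 237.8 302.7] pinch [467.8 237.8 224.7] yawY 97.7 z [-0.  0. -1.] F [-0.2 -0.3  0.1] gap 47.1 grip 0.0 q [ 0.25 -0.05  1.88  0.    1.32 -1.45]
shift [ -6.4  -6.3 106.7]
[([247.6, 174.6], 0.87)]
```

View pics/s1.png

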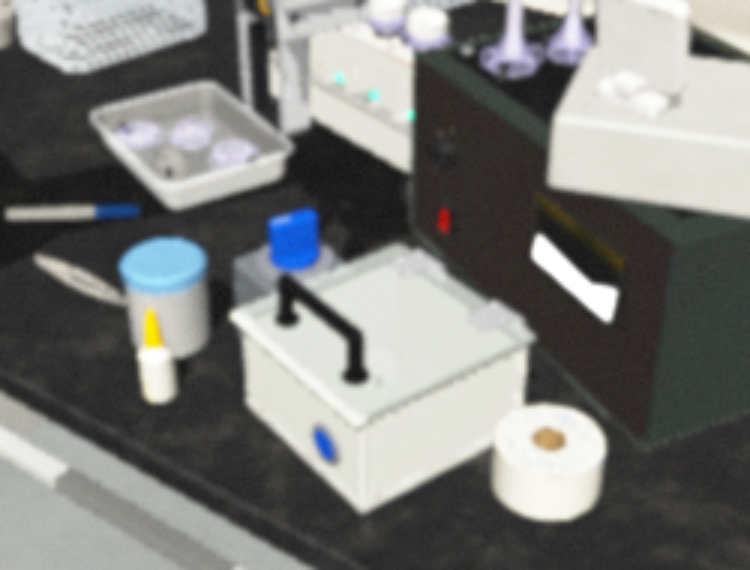

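The crop shows the open fingers hanging at about (270,70), above the blue tap at (295,240). The lid is shut. Next I'll descend and close on the tap.

Emit:
jog_arm --pt "0.5 -6 -6 15 0 0 0" --pt "0.5 0 0 30 0 0 0" --pt "0.5 0 0 30 0 0 0" --pt "0.5 0 0 20 0 0 0" --pt "0.5 0 0 11 0 0 0" --pt "0.5 0 0 0 0 0 0" --pt "0.6 0 0 0 0 0 0" --pt "0.7 0 0 0 0 0 0"

```text
time_s: 3.62
tcp_pos: [475.4, 232.3, 197.7]
orientation: [-0.067, 0.998, 0.0, 0.001]
force: [0.1, 0.1, 0.2]
finger_gap: 31.1
grip_force: 0.0
```

Emit:
jog_arm --pt "0.8 0 0 0 0 0 0" --pt "0.9 0 0 0 0 0 0" --pt "1 0 0 0 0 0 0" --pt "1 0 0 0 0 0 0"

```text
time_s: 4.12
tcp_pos: [474.8, 233.2, 197.1]
orientation: [-0.067, 0.998, 0.002, 0.0]
force: [-1.6, 5.2, 1.2]
finger_gap: 13.8
grip_force: 30.0
```

```bash
python3 - <<'E'
from h import *
st()
E
```

```text
t 4.12 tcp [474.8 233.2 197.1] pinch [474.8 233.5 119.1] yawY 97.7 z [ 0.     0.003 -1.   ] F [-1.6  5.2  1.2] gap 13.8 grip 30.0 q [ 0.24  0.09  1.94  0.    1.11 -1.46]
```

Emit:
jog_arm --pt "1 0 1 0 0 0 0.1" --pt "1 0 0 0 0 0 0.15" --pt "1 0 0 0 0 0 0.15" --pt "1 0 0 0 0 0 0.15" --pt "1 0 0 0 0 0 0.15" --pt "1 0 0 0 0 0 0.15" --pt "1 0 0 0 0 0 0.15" --pt "1 0 0 0 0 0 0.15"

```text
time_s: 5.12
tcp_pos: [475.0, 234.0, 197.1]
orientation: [0.489, 0.873, 0.001, -0.0]
force: [1.1, 4.3, -0.5]
finger_gap: 13.3
grip_force: 30.0
```

```bash
python3 - <<'E'
from h import *
o,R=st();print(o["ft_torque"].round(2))
E
```

```text
t 5.12 tcp [475.  234.  197.1] pinch [475.1 234.2 119.1] yawY 31.5 z [ 0.001  0.002 -1.   ] F [ 1.1  4.3 -0.5] gap 13.3 grip 30.0 q [ 0.24  0.09  1.94  0.    1.11 -0.31]
[ 0.69 -0.01  0.11]
```

Emit:
jog_arm --pt "1 0 0 0 0 0 0.06" --pt "1 0 0 0 0 0 0.06" --pt "1 0 0 0 0 0 0.04" --pt "1 0 0 0 0 0 0.03" --pt "1 0 0 0 0 0 0"

```text
time_s: 5.75
tcp_pos: [475.1, 234.1, 197.1]
orientation: [0.566, 0.824, 0.001, 0.0]
force: [1.5, 5.5, 0.4]
finger_gap: 14.0
grip_force: 30.6
```

```bash
python3 - <<'E'
from h import *
o,R=st();print(o["ft_torque"].round(2))
E
```

```text
t 5.75 tcp [475.1 234.1 197.1] pinch [475.2 234.2 119.1] yawY 21.0 z [ 0.002  0.002 -1.   ] F [1.5 5.5 0.4] gap 14.0 grip 30.6 q [ 0.24  0.09  1.94  0.    1.11 -0.12]
[ 0.97 -0.09  0.6 ]
```

Emit:
jog_arm --pt "1 0 0 0 0 0 0.03" --pt "1 0 0 0 0 0 0.02" --pt "1 0 0 0 0 0 0"

```text
time_s: 6.12
tcp_pos: [475.2, 233.9, 197.2]
orientation: [0.587, 0.81, 0.001, 0.0]
force: [0.3, 5.7, -0.1]
finger_gap: 14.3
grip_force: 32.0
```

```bash
python3 - <<'E'
from h import *
o,R=st();print(o["ft_torque"].round(2))
E
```

```text
t 6.12 tcp [475.2 233.9 197.2] pinch [475.3 234.  119.2] yawY 18.1 z [ 0.002  0.002 -1.   ] F [ 0.3  5.7 -0.1] gap 14.3 grip 32.0 q [ 0.24  0.09  1.94  0.    1.11 -0.07]
[ 1.01 -0.2   0.75]
```

Torque and jaw gap are both rising with no matching turn of the tap, so it is on its stop. I'll release, lift and check.

Emit:
jog_arm --pt "0.8 0 0 0 0 0 0" --pt "0.5 0 0 0 0 0 0" --pt "0.5 0 0 0 0 0 0" --pt "0.5 0 0 -15 0 0 0" --pt "0.5 0 0 -35 0 0 0" --pt "0.5 0 0 -35 0 0 0" --pt "0.5 0 0 0 0 0 0.085" --pt "0.5 0 0 0 0 0 0"

```text
time_s: 7.12
tcp_pos: [475.0, 233.1, 283.0]
orientation: [0.621, 0.784, 0.001, 0.001]
force: [0.3, 0.5, -0.1]
finger_gap: 47.1
grip_force: 0.0
```

```bash
python3 - <<'E'
from h import *
to([447.8,110.3,195])
s=viewer.snapshot("side");P=cloud(s).reshape(-1,3);ok=s["depth"].ravel()>0
m=(np.hypot(*(P[:,:2]-[475,234]).T)<35)&(P[:,2]>112)&(P[:,2]<130)&ok
print(m.sum(),cv2.minAreaRect(P[m][:,:2].astype(np.float32)))
m=(np.hypot(*(P[:,:2]-[448,110]).T)<60)&(P[:,2]>116)&(P[:,2]<130)&ok
print(m.sum(),P[m][:,2].max(),cv2.minAreaRect(P[m][:,:2].astype(np.float32)))
cv2.imwrite("pics/s2.png",cv2.resize(s["pixels"][100:290,150:400,::-1],None,fx=3,fy=3))
E
```

```text
t 7.12 tcp [475.  233.1 283. ] pinch [475.2 233.2 205. ] yawY 13.2 z [ 0.002  0.    -1.   ] F [ 0.3  0.5 -0.1] gap 47.1 grip 0.0 q [ 0.24 -0.02  1.88 -0.    1.28  0.01]
shift [-113.3  -54.8    9.9]
93 ((473.6979675292969, 230.31674194335938), (14.474287033081055, 42.14927291870117), 20.32465171813965)
206 129.9752745305386 ((447.32525634765625, 105.29618835449219), (11.862592697143555, 93.42205810546875), 13.310003280639648)
```

View pics/s2.png

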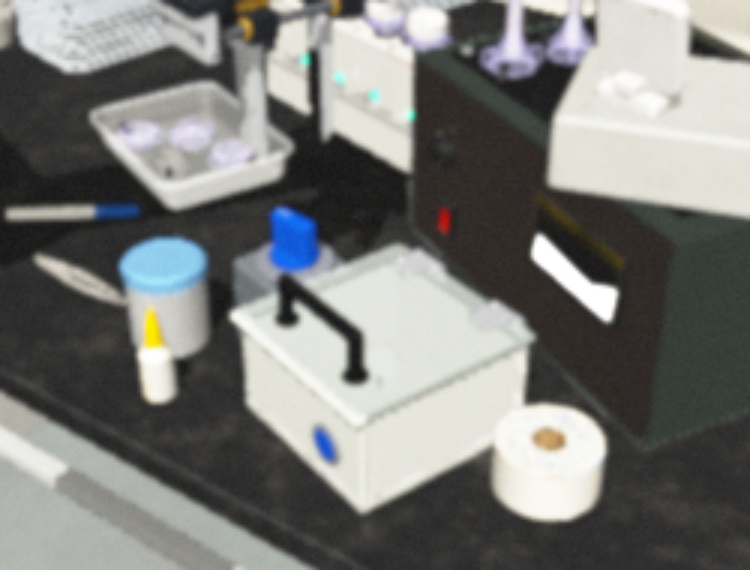

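The blue bar at (295,238) is now turned across the box. Its fit is 83° from the box x, which matches the stop. The handle runs from (288,290) to (355,365), the lid is shut and the bystanders haven't moved. Next I'll go over the handle.

Emit:
jog_arm --pt "0.5 -20 -10 5 0 0 0" --pt "0.5 -40 -20 5 0 0 0" --pt "0.5 -35 -17 0 0 0 0" --pt "0.5 -18 -8 0 0 0 0" --pt "0.5 0 0 0 0 0 0" --pt "0.5 0 0 0 0 0 0"

```text
time_s: 7.92
tcp_pos: [447.0, 111.0, 271.6]
orientation: [0.621, 0.784, 0.0, -0.0]
force: [0.4, -0.0, -0.5]
finger_gap: 46.9
grip_force: 0.0
```

```bash
python3 - <<'E'
from h import *
to([447.8,110.3,122.5])
E
```

```text
t 7.92 tcp [447.  111.  271.6] pinch [447.  111.  193.6] yawY 13.2 z [-0.  0. -1.] F [ 0.4 -0.  -0.5] gap 46.9 grip 0.0 q [-0.   -0.18  2.06  0.    1.27 -0.23]
shift [-0.9  0.6 71.1]
```

Emit:
jog_arm --pt "0.5 0 0.6 15 0 0 0" --pt "0.5 0 0 25 0 0 0" --pt "0.5 0 0 20 0 0 0" --pt "0.5 0 0 11 0 0 0" --pt "0.5 0 0 0 0 0 0" --pt "0.6 0 0 0 0 0 0" --pt "0.7 0 0 0 0 0 0" --pt "0.8 0 0 0 0 0 0"

```text
time_s: 8.93
tcp_pos: [447.9, 110.7, 201.2]
orientation: [0.621, 0.784, 0.0, 0.0]
force: [0.1, -0.1, -0.6]
finger_gap: 21.7
grip_force: 0.0
```

Emit:
jog_arm --pt "0.9 0 0 0 0 0 0" --pt "1 0 0 0 0 0 0" --pt "1 0 0 0 0 0 0"

```text
time_s: 9.3
tcp_pos: [447.8, 110.7, 200.9]
orientation: [0.621, 0.784, 0.0, 0.0]
force: [0.2, 0.3, 1.8]
finger_gap: 10.9
grip_force: 30.0
```

```bash
python3 - <<'E'
from h import *
o,R=st();print((R.T@o["force"]).round(1))
E
```

```text
t 9.3 tcp [447.8 110.7 200.9] pinch [447.8 110.7 122.9] yawY 13.2 z [ 0.001 -0.    -1.   ] F [0.2 0.3 1.8] gap 10.9 grip 30.0 q [-0.   -0.08  2.11 -0.    1.12 -0.23]
[ 0.2  0.2 -1.8]
```

Emit:
jog_arm --pt "1 0 1.15 -1.35 0.01 0 0" --pt "1 0 1.15 -1.35 0.01 0 0" --pt "1 0 1.15 -1.35 0.01 0 0" --pt "1 0 0 0 0 0 0"

```text
time_s: 9.8
tcp_pos: [450.9, 111.4, 204.0]
orientation: [0.621, 0.783, -0.012, -0.009]
force: [5.4, -1.1, -10.1]
finger_gap: 11.4
grip_force: 30.0
```

```bash
python3 - <<'E'
from h import *
o,R=st();print((R.T@o["force"]).round(1))
E
```

```text
t 9.8 tcp [450.9 111.4 204. ] pinch [448.6 110.9 126. ] yawY 13.2 z [-0.03  -0.007 -1.   ] F [  5.4  -1.1 -10.1] gap 11.4 grip 30.0 q [ 0.   -0.07  2.08 -0.01  1.15 -0.23]
[-2.3  5.3  9.9]
```

Emit:
jog_arm --pt "1 0 1.15 -1.35 0.01 0 0" --pt "1 0 1.15 -1.35 0.01 0 0" --pt "1 0 0 0 0 0 0" --pt "1 0 1.15 -1.35 0.01 0 0" --pt "1 0 0 0 0 0 0" --pt "1 0 1.15 -1.35 0.01 0 0" --pt "1 0 0 0 0 0 0"

```text
time_s: 10.68
tcp_pos: [456.1, 112.5, 210.5]
orientation: [0.621, 0.783, -0.027, -0.021]
force: [3.0, -1.9, -2.6]
finger_gap: 10.7
grip_force: 30.0
```

```bash
python3 - <<'E'
from h import *
o,R=st();print((R.T@o["force"]).round(1))
s=viewer.snapshot("side");P=cloud(s).reshape(-1,3);ok=s["depth"].ravel()>0
cv2.imwrite("pics/s3.png",cv2.resize(s["pixels"][100:290,150:400,::-1],None,fx=3,fy=3))
E
```

```text
t 10.68 tcp [456.1 112.5 210.5] pinch [450.8 111.3 132.7] yawY 13.2 z [-0.068 -0.016 -0.998] F [ 3.  -1.9 -2.6] gap 10.7 grip 30.0 q [ 0.01 -0.04  2.05 -0.02  1.2  -0.22]
[-2.6  2.6  2.4]
```

View pics/s3.png

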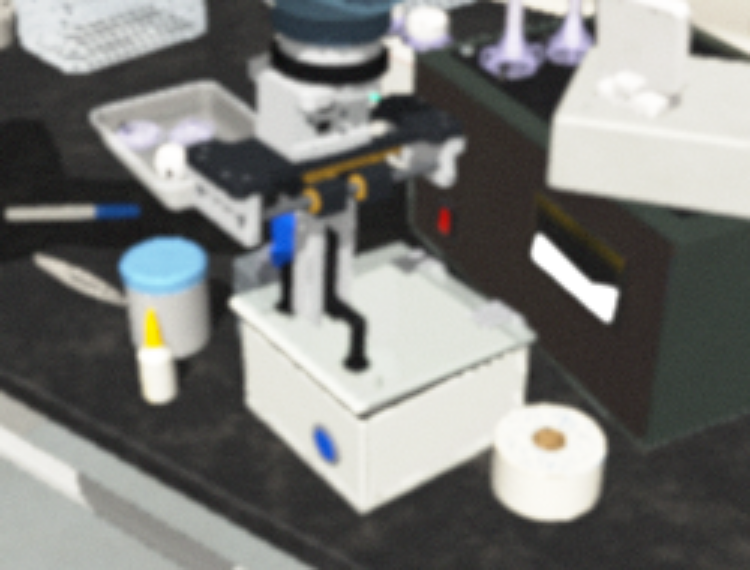

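The handle is held between the fingers at about (315,270), and a gap shows under the lid's front edge, so the seal has let go. I'll continue to about 0.11 rad.

Emit:
jog_arm --pt "1 0 1.15 -1.35 0.01 0 0" --pt "1 0 0 0 0 0 0" --pt "1 0 1.15 -1.35 0.01 0 0" --pt "1 0 0 0 0 0 0" --pt "1 0 1.15 -1.35 0.01 0 0" --pt "1 0 0.6 -0.7 0.005 0 0" --pt "1 0 0 0 0 0 0" --pt "1 0 0 0 0 0 0"

```text
time_s: 11.72
tcp_pos: [460.1, 113.5, 214.3]
orientation: [0.62, 0.783, -0.041, -0.032]
force: [4.5, -2.8, -5.1]
finger_gap: 11.1
grip_force: 30.0
```

```bash
python3 - <<'E'
from h import *
o,R=st();print((R.T@o["force"]).round(1))
a=np.radians(13.1);ex=np.array([np.cos(a),np.sin(a)]);ey=np.array([-ex[1],ex[0]]);H=np.array([447.8,110.3])+135*ex
for c in("side","top"):
    s=viewer.snapshot(c);P=cloud(s).reshape(-1,3);ok=s["depth"].ravel()>0
    b=P[:,:2]-H;X=b@ex;Y=b@ey;Z=P[:,2]
    for y0,y1 in((-75,-50),(50,75)):
        m=ok&(Y>y0)&(Y<y1)&(X>-155)&(X<-30)&(Z>80)&(Z<115)
        f=np.polyfit(X[m],Z[m],1);r=abs(Z[m]-np.polyval(f,X[m]));k=r<3;f=np.polyfit(X[m][k],Z[m][k],1)
        print(c,m.sum(),k.sum(),"slope",-f[0].round(3),"front z",np.polyval(f,-160).round(1),"hinge z",f[1].round(1))
for n in("swab_tub_center","label_roll_center","glue_bottle_center"):
    r=models.place_of("top",n)[:1];print(n,[ray(s,q["location"],40 if n[0]!='l' else 20).round() for q in r])
cv2.imwrite("pics/t4.png",s["pixels"][:,:,::-1])
E
```

```text
t 11.72 tcp [460.1 113.5 214.3] pinch [452.2 111.6 136.7] yawY 13.2 z [-0.102 -0.024 -0.995] F [ 4.5 -2.8 -5.1] gap 11.1 grip 30.0 q [ 0.01 -0.02  2.02 -0.02  1.24 -0.21]
[-3.7  4.2  4.7]
side 430 405 slope 0.105 front z 104.6 hinge z 87.8
side 127 123 slope 0.105 front z 104.3 hinge z 87.5
top 44 42 slope 0.134 front z 106.4 hinge z 85.0
top 234 223 slope 0.105 front z 106.3 hinge z 89.4
swab_tub_center [array([383., 288.,  40.])]
label_roll_center [array([578.,  16.,  20.])]
glue_bottle_center [array([356., 218.,  40.])]
```

View pics/t4.png

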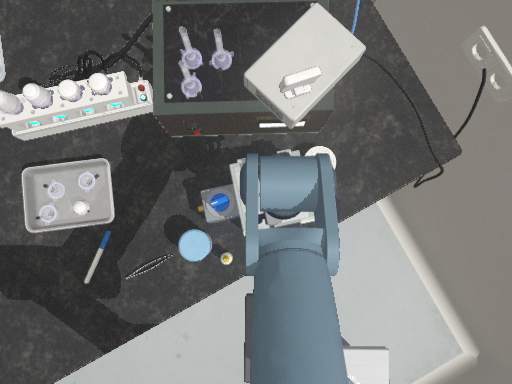

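The top view shows the tub at (195,245), the bottle at (227,258) and the roll at (320,158, partly hidden), all in place, with the tap across at (219,203). The lid stands at about 0.105 rad, so one small nudge is left.

Emit:
jog_arm --pt "1 0 0.7 -0.8 0.006 0 0" --pt "1 0 0 0 0 0 0" --pt "1 0 0 0 0 0 0" --pt "1 0 0 0 0 0 0"

```text
time_s: 12.48
tcp_pos: [460.9, 113.7, 215.1]
orientation: [0.62, 0.782, -0.043, -0.034]
force: [4.4, -2.1, -4.1]
finger_gap: 10.7
grip_force: 30.0
```

```bash
python3 - <<'E'
from h import *
st()
a=np.radians(13.1);ex=np.array([np.cos(a),np.sin(a)]);ey=np.array([-ex[1],ex[0]]);H=np.array([447.8,110.3])+135*ex
s=viewer.snapshot("side");P=cloud(s).reshape(-1,3);ok=s["depth"].ravel()>0
b=P[:,:2]-H;X=b@ex;Y=b@ey;Z=P[:,2]
m=ok&(Y>-75)&(Y<-50)&(X>-155)&(X<-30)&(Z>80)&(Z<115)
f=np.polyfit(X[m],Z[m],1);k=abs(Z[m]-np.polyval(f,X[m]))<3;f=np.polyfit(X[m][k],Z[m][k],1)
print("angle",-np.arctan(f[0]))
if .1<-f[0]<.122: print(workorder.close_job())
E
```

```text
t 12.47 tcp [460.9 113.7 215.1] pinch [452.5 111.7 137.5] yawY 13.2 z [-0.107 -0.026 -0.994] F [ 4.4 -2.1 -4.1] gap 10.7 grip 30.0 q [ 0.01 -0.02  2.02 -0.03  1.25 -0.21]
angle 0.10742603719015784
the job is handed in; nothing more can be done
None
```

I turned the vent tap to its stop with the lid shut, then pulled the lid free and handed in the job holding it by the handle at about 0.107 rad (front edge about 17 mm up), with the things around it undisturbed; no verdict came back.

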